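# Load the van tray in reverse drop order

### The job

Four parcels stand in a row in the plywood sorting rack, in the order of the delivery round. Move them all to the green van tray in the reverse order: the parcel now at the left end of the sorting rack goes to the right end bay of the tray, the next one beside it, and so on, one parcel to a bay, each standing upright on the tray's floor near the middle of its bay and let go. Leave the tape, the mug and the scanner where they are.

Things in the scene. Friction and masses are not known exactly. Their poses are not given: they have to be found in the camera images.
- tall_carton_center (a point): tall brown cardboard carton with a tape strip over its top, loose, 54 mm along the row (its y), 50 mm front to back (its x), 104 mm high, about 0.25 kg. Origin of this point: its centre, half-way up; z is up, x and y as the rack's at the start (yaw within 0.06 rad).
- white_carton_center (a point): low white carton, loose, 52 mm along the row (its y), 58 mm front to back (its x), 74 mm high, about 0.22 kg. Origin of this point: its centre, half-way up; z is up, x and y as the rack's at the start (yaw within 0.06 rad).
- post_tube_center (a point): round cardboard postal tube with white end caps, standing on end, loose, 55 mm in diameter, 94 mm high, about 0.2 kg. Origin of this point: its centre, half-way up; z is up, x and y as the rack's at the start (yaw within 0.06 rad).
- pine_box_center (a point): slatted pine box, loose, 56 mm along the row (its y), 52 mm front to back (its x), 84 mm high, about 0.3 kg. Origin of this point: its centre, half-way up; z is up, x and y as the rack's at the start (yaw within 0.06 rad).
- tall_carton_pad: thin black rubber pad, 78 x 72 x 3 mm, fixed on the floor of the bay of the sorting rack in which the tall carton stands at the start; it stays there. Origin: centre of its underside. All four pads look alike.
- white_carton_pad: thin black rubber pad, 78 x 72 x 3 mm, fixed on the floor of the bay of the sorting rack in which the white carton stands at the start; it stays there. Origin: centre of its underside. All four pads look alike.
- post_tube_pad: thin black rubber pad, 78 x 72 x 3 mm, fixed on the floor of the bay of the sorting rack in which the postal tube stands at the start; it stays there. Origin: centre of its underside. All four pads look alike.
- pine_box_pad: thin black rubber pad, 78 x 72 x 3 mm, fixed on the floor of the bay of the sorting rack in which the pine box stands at the start; it stays there. Origin: centre of its underside. All four pads look alike.
- sorting_rack: plywood rack of four bays, holding the parcels at the start; in the near or far row, the tray in the other. 350 x 96 mm (y by x), fixed. Origin: centre of its underside; x away from the robot, y to the left (yaw within 0.1 rad). Floor top at z = 8 mm. Bay centres at x = 0, y = 129, 43, -43, -129 mm; bays 80 mm wide between 6 mm dividers (top z = 42 mm) and 86 mm long between lips (top z = 20 mm).
- van_tray: green plastic tray of four bays, empty at the start. 350 x 96 mm (y by x), fixed. Origin: centre of its underside; x away from the robot, y to the left (yaw within 0.1 rad). Floor top at z = 8 mm. Bay centres at x = 0, y = 129, 43, -43, -129 mm; bays 80 mm wide between 6 mm dividers (top z = 42 mm) and 86 mm long between lips (top z = 20 mm).
- tape_roll: bystander: roll of brown packing tape lying flat, 90 mm across outside, 48 mm high, to the left of the racks; origin at the centre of its underside
- mug: bystander: white mug, 80 mm across, 90 mm high, to the right of the racks; origin at the centre of its underside
- code_scanner: bystander: grey and black pistol-grip hand scanner lying on its side, about 110 x 135 mm, 54 mm high, to the right of the racks; origin on its underside, below the middle of its head
There are look-alikes about, which are no part of the job. Leave any red look-alike of the part that bears tall_carton_center alone. What is shaped like the part that bears post_tube_center but black is not meant.

How it is judged:
By the outcome, as a careful person would: the job done as asked, in the order asked, and still so for the second after the job is handed in, with the robot touching nothing.
It also fails if it takes over 115 s, if anything falls off the work surface, if the arm or the gripper's body presses on something with over 40 N, if the wrist force passes 120 N, or if a joint passes its speed limit or range.

### The arm

A 6-joint arm with a two-finger parallel gripper is mounted at the origin on the work surface. World frame = base frame: x ahead of the robot, y to its left, z up, the work surface at z = 0. Lengths are in m, angles in rad, forces in N, time in s.
With the tool pointing down it reaches from about 0.35 to 0.95 m from the base axis. Payload 17.4 kg.
Tool frame: the origin (TCP) lies at the very end of the fingers, on their centre line; the grasp point (between the pads) lies 19 mm behind it; x points along the fingers, z is the direction in which the jaws open and shut, and the axes are right-handed (so a half turn about x gives the same grasp; the last joint's range is limited). The gripper opens to 93 mm and grips with 3 to 60 N. Pads are 15 mm wide; open, the fingers measure 128 mm over their backs; the gripper's body (75 mm by 188 mm) begins 65 mm behind the grasp point.
Start: joints at [-1.238, 0.116, 1.442, -0, 1.584, -0.038], TCP at [0.245, -0.629, 0.219] pointing down, gripper open.
Joint ranges: [-2.83, 2.83], [-0.83, 2.19], [0.07, 2.5], [-1.14, 4.28], [0.01, 3], [-2.97, 2.97]. Speed limits (rad/s): [1.89, 1.89, 2.22, 3.14, 3.14, 3.14].

### API

Orientations are given as [roll, pitch, yaw] about the fixed x, y, z axes, in that order (R = Rz(yaw) Ry(pitch) Rx(roll)).
In Python, from station import robot gives the robot as it stands. The module is installed in compiled form; this text tells all that it offers.
- The arm moves only by the shell command python3 -m pendant 'ROWS'. ROWS is JSON, a list that holds one entry, the list of rows, each a list of 7 numbers: the turn, a rotation vector about the tool's x, y, z in rad, then the shift along the tool's x, y, z in mm, then the opening in per cent of the stroke, from 0 (shut) to 100 (fully open). A call has 1 to 12 rows; each row is the pose to reach, as a shift and turn from the pose measured when the call began, along the tool's axes at that moment; what a row does not reach only later rows make up. A row lasts 1/10 s, in which the tool goes at most 50 mm and 8.59 degrees, less where a joint would pass 70% of its speed; a pose out of reach is approached as far as the arm can. A call with a gripper value outside its range is refused whole. The fingers move at their own pace and stop on an object; the grip force is fixed at half the most. Time passes only in rows, so rows that repeat a pose let the fingers close. It gives the time, the measured TCP pose, the force and the opening at its end, in the units of the state.
- robot.get_state(): the state, without advancing time (a new reading comes with each control period).
- robot.snapshot(name): name is "scene" or "side" or "wrist"; returns (picture, depth): 420x560x3 uint8, blue, green, red; 420x560 float32, m along the optical axis (not along the pixel's ray), 0 where there is no reading.
- robot.camera_model(name): a dict with "camera_matrix" (3x3 intrinsics, pixels), "k1" (the pictures are not rectified: a ray, as slopes to the right and down, at radius r is drawn at 1 + k1 r^2 times it, then the intrinsics apply), "R" (3x3) and "t" (3): a world point X has camera coordinates R X + t; the wrist camera has in their place "mount" (4x4, takes a point from camera to tool coordinates, whose origin is the TCP and whose axes are the tool frame's). Camera axes: x right, y down, z forward; pixel columns grow to the right and rows downward; lengths in m; the calibration is good to about 2 mm. A picture is of the moment at which its call begins: read the wrist's pose just before it. camera_model takes no time and is no camera call.
- robot.sign_off(): hands the job in, once; it reports no verdict.
Trained networks look in the newest picture that a camera, given by its name, has taken for a name from the list of things; names that differ only in an ending like _2 or _b are one class to them, and where a whole thing is asked for, a point or a joint stands for the part that bears it (a point fixed in the world has none). Each returns a list of dicts, best first, with "score" (0 to 1); they miss things now and then, are a little off and sometimes report something else, mostly with a low value. They report only what shows in the picture. A call takes as long as a camera call. They do not tell look-alikes from the thing itself.
- robot.silhouettes(camera, name): "pixels" (420x560 bool, what is visible of it) and "box" ([left, top, width, height] in pixels, round what is visible of it).
The state is a dict: "time": time; "joint_pos": joint angles; "qd": joint speeds; "joint_efforts": joint torques, N m; "position": TCP position; "ee_rot": TCP orientation; "wrist_force": force on the tool from outside, world axes, zero at the start; "torque": the same for the moment, N m; "width": opening from 0.0 (shut) to 1.0 (fully open).
Only numpy, scipy, OpenCV 4.12 (cv2) and the standard library are available. Lean on these libraries where they do the work, as an engineer would, in place of code of your own. Each camera call takes 0.05 s, during which the arm holds its last target.

## Working session

There is one attempt and no reset: what is moved stays moved. The work goes in short steps, Python scripts to look and compute and a shell command to move; the robot and the scene stay as the last step left them, time stands still between calls to the robot, and variables do not carry over. Pictures are saved under pics/ and viewed, and the job is handed in when it is done.

```bash
mkdir -p pics; ls
python3 - <<'E'
from station import robot
import cv2
s=robot.get_state(); print(s)
for n in("scene","side","wrist"):
    p,d=robot.snapshot(n); cv2.imwrite(f"pics/{n}0.png",p)
    print(n,robot.camera_model(n))
E
```

```text
pics
{'time': 0.0, 'joint_pos': array([-1.23778531e+00,  1.16465524e-01,  1.44229443e+00, -2.42959939e-05,
        1.58400811e+00, -3.78233009e-02]), 'qd': array([ 0.00139562, -0.00084055, -0.00108136, -0.0001079 , -0.00144871,
        0.00099718]), 'joint_efforts': array([-1.58491464e-03, -7.21256304e+01, -6.22616172e+01,  7.79446936e-02,
        2.36606458e-02, -1.79950389e-04]), 'position': array([ 0.24451338, -0.62892004,  0.21790087]), 'ee_rot': array([3.12443509, 1.56962066, 1.92447278]), 'wrist_force': array([0.31743932, 0.10599984, 0.47377279]), 'torque': array([-0.02288915,  0.00058101,  0.0288624 ]), 'width': 1.0008584645868952}
scene {'camera_matrix': array([[426.62794999,   0.        , 276.70286985],
       [  0.        , 426.62794999, 216.25851292],
       [  0.        ,   0.        ,   1.        ]]), 'k1': -0.11582492700332712, 'R': array([[-0.03107391,  0.9994663 , -0.01007564],
       [ 0.79213958,  0.01847799, -0.6100602 ],
       [-0.60954843, -0.02693827, -0.792291  ]]), 't': array([ 0.03527013, -0.43995628,  1.73002511])}
side {'camera_matrix': array([[457.6131387
[... 223 characters left out ...]
 [-0.34314683,  0.4950801 , -0.79821423],
       [ 0.45761653, -0.65401653, -0.6023699 ]]), 't': array([0.47259884, 0.27362399, 0.87904477])}
wrist {'camera_matrix': array([[289.64289785,   0.        , 283.12265313],
       [  0.        , 289.64289785, 210.38626964],
       [  0.        ,   0.        ,   1.        ]]), 'k1': -0.052940279220328304, 'mount': array([[ 4.42454514e-04, -2.50090418e-01,  9.68222385e-01,
        -1.66861327e-01],
       [-1.14690604e-03, -9.68221970e-01, -2.50089787e-01,
         6.93028094e-02],
       [ 9.99999244e-01, -9.99806750e-04, -7.15224393e-04,
        -1.30437023e-03],
       [ 0.00000000e+00,  0.00000000e+00,  0.00000000e+00,
         1.00000000e+00]])}
```

View pics/scene0.png

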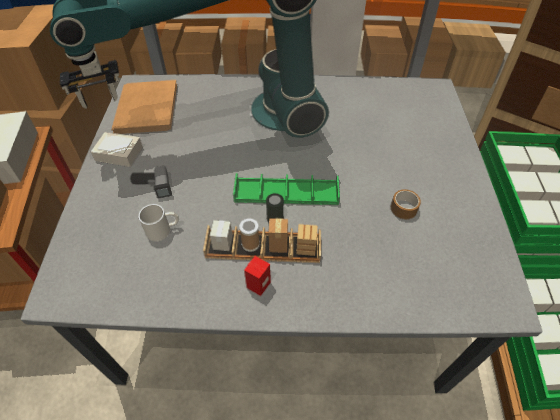

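View pics/side0.png

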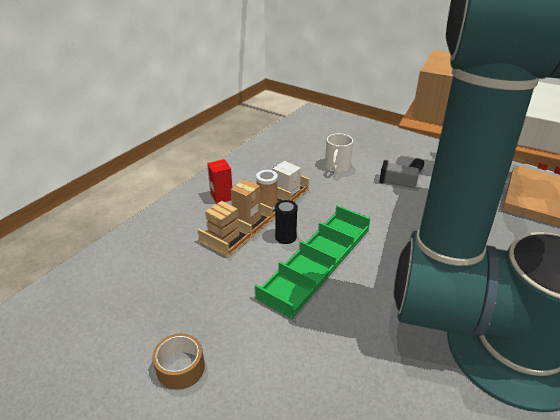

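View pics/wrist0.png

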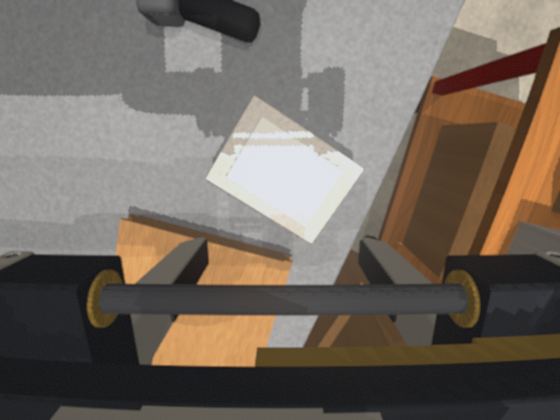

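Facing from the robot, left is the right side of the scene picture. The row from left to right is pine box (308,240), tall carton (278,235), tube with white caps (249,235), white carton (221,236). The look-alikes are the red carton at (258,275) and the black tube at (275,207), which stands between the rows. Next I'll measure everything.

```bash
cat > h.py <<'E'
import numpy as np, cv2
from station import robot
from scipy.spatial.transform import Rotation as Ro
def Rtool(s): return Ro.from_euler('xyz',s['ee_rot']).as_matrix()
def cloud(n,d,s=None):
    c=robot.camera_model(n);K=c['camera_matrix'];k=c['k1']
    v,u=np.mgrid[0:420,0:560].astype(float)
    pts=np.stack([u.ravel(),v.ravel()],1).reshape(-1,1,2)
    D=np.array([k,0,0,0,0.])
    xy=cv2.undistortPoints(pts,K,D).reshape(420,560,2)
    P=np.dstack([xy[...,0]*d,xy[...,1]*d,d])
    if 'R' in c: W=(P-c['t'])@c['R']
    else:
        M=c['mount'];T=P@M[:3,:3].T+M[:3,3]
        W=T@Rtool(s).T+s['position']
    W[d<=0]=np.nan
    return W
def proj(n,X):
    c=robot.camera_model(n)
    r,_=cv2.Rodrigues(c['R']); return cv2.projectPoints(np.array(X,float).reshape(-1,1,3),r,c['t'],c['camera_matrix'],np.array([c['k1'],0,0,0.]))[0].reshape(-1,2)
E
python3 - <<'E'
from h import *
p,d=robot.snapshot("scene"); W=cloud("scene",d); np.save("W0.npy",W)
cv2.imwrite("pics/crop1.png",cv2.resize(p[160:310,190:360],None,fx=4.4,fy=4,interpolation=cv2.INTER_CUBIC))
p2,d2=robot.snapshot("side"); W2=cloud("side",d2)
for cam,WW in(("scene",W),("side",W2)):
  for n in ["tall_carton_center","white_carton_center","post_tube_center","pine_box_center","sorting_rack","van_tray","mug","tape_roll","code_scanner"]:
    for r in robot.silhouettes(cam,n)[:3]:
        Q=WW[r['pixels']];Q=Q[np.isfinite(Q[:,0])]
        zt=np.percentile(Q[:,2],97); T=Q[Q[:,2]>zt-.008]
        rect=cv2.minAreaRect((T[:,:2]*1000).astype(np.float32))
        print(cam,n,round(r['score'],2),r['box'],'ztop',zt.round(3),'top mean',T.mean(0).round(3),'rect',np.round(rect[0],0),np.round(rect[1],0),round(rect[2],1),'all',np.percentile(Q,2,0).round(3),np.percentile(Q,98,0).round(3))
E
```

```text
scene tall_carton_center 0.87 [246.4, 255.3, 23.9, 37.8] ztop 0.106 top mean [ 0.813 -0.063  0.104] rect [811. -64.] [50. 55.] 61.1 all [ 0.787 -0.096  0.008] [ 0.844 -0.032  0.107]
scene tall_carton_center 0.83 [269.4, 218.2, 18.3, 34.4] ztop 0.118 top mean [ 0.679 -0.01   0.115] rect [677. -10.] [54. 52.] 87.8 all [ 0.655 -0.035  0.019] [0.704 0.015 0.118]
scene white_carton_center 0.68 [211.5, 221.8, 19.5, 30.7] ztop 0.088 top mean [ 0.673 -0.182  0.085] rect [ 671. -182.] [51. 60.] 87.1 all [ 0.644 -0.209  0.015] [ 0.702 -0.156  0.088]
scene post_tube_center 0.74 [240.0, 220.0, 20.7, 34.9] ztop 0.108 top mean [ 0.677 -0.095  0.106] rect [675. -95.] [54. 50.] 3.8 all [ 0.648 -0.12   0.01 ] [ 0.702 -0.07   0.109]
scene post_tube_center 0.7 [266.0, 195.0, 17.9, 30.9] ztop 0.098 top mean [ 0.57  -0.025  0.095] rect [598. -19.] [119.  53.] 8.9 all [ 0.543 -0.05   0.013] [ 0.595 -0.     0.1  ]
scene pine_box_center 0.91 [293.7, 226.4, 21.6, 30.2] ztop 0.098 top mean [0.687 0.074 0.095] rect [685.  72.] [52. 56.] 88.7 all [0.661 0.047 0.013] [0.712 0.098 0.098]
scene sorting_rack 0.81 [
[... 2199 characters left out ...]
02] [0.72  0.123 0.042]
side van_tray 0.83 [255.2, 204.8, 115.2, 115.5] ztop 0.042 top mean [0.451 0.034 0.039] rect [452.  14.] [355.  97.] 88.9 all [ 0.404 -0.156  0.004] [0.499 0.19  0.042]
side mug 0.7 [325.5, 134.8, 27.5, 34.9] ztop 0.09 top mean [ 0.62  -0.393  0.087] rect [ 622. -396.] [81. 80.] 62.8 all [ 0.583 -0.434  0.004] [ 0.658 -0.326  0.091]
side tape_roll 0.85 [155.7, 331.1, 49.0, 58.3] ztop 0.049 top mean [0.509 0.409 0.047] rect [512. 407.] [88. 90.] 40.2 all [0.468 0.368 0.   ] [0.552 0.451 0.05 ]
side code_scanner 0.94 [379.5, 157.7, 42.7, 30.4] ztop 0.054 top mean [ 0.431 -0.41   0.05 ] rect [ 430. -413.] [104.  50.] 16.3 all [ 0.379 -0.518  0.003] [ 0.474 -0.377  0.054]
```

View pics/crop1.png

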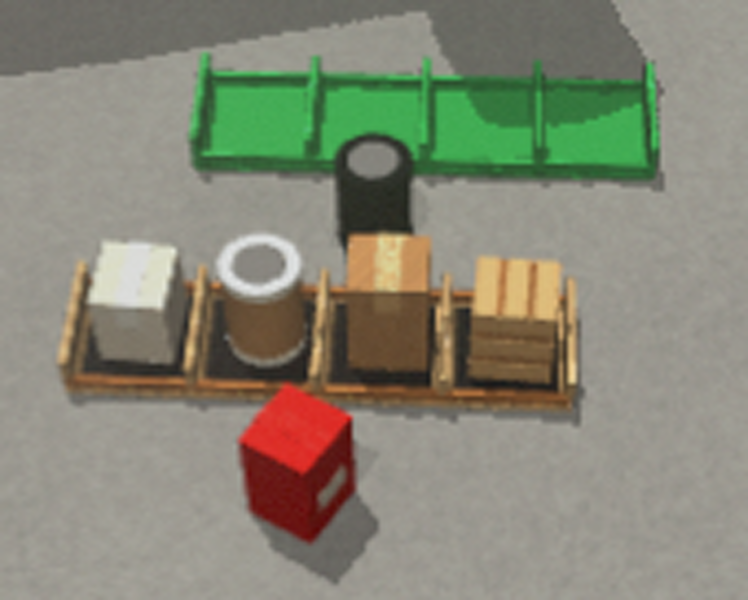

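Run:
```python
from h import *
s=robot.get_state();print(Rtool(s).round(3),s['time'])
W=np.load("W0.npy")
# tray fit: points in z 0.02-.06 in region
p,d=robot.snapshot("side");W2=cloud("side",d)
for n,w in(("scene",W),("side",W2)):
  for nm,x0,x1,y0,y1 in(("tray",.39,.515,-.18,.21),("rack",.61,.74,-.26,.14)):
    m=(w[...,0]>x0)&(w[...,0]<x1)&(w[...,1]>y0)&(w[...,1]<y1)&(w[...,2]>.012)&(w[...,2]<.05)
    r=cv2.minAreaRect((w[m][:,:2]*1000).astype(np.float32));print(n,nm,r,m.sum())
```

```text
[[-0.     0.932  0.362]
 [ 0.     0.362 -0.932]
 [-1.    -0.    -0.   ]] 1.15
scene tray ((453.60980224609375, 10.108612060546875), (351.1798400878906, 103.71219635009766), 89.49337768554688) 807
scene rack ((679.192138671875, -58.52400207519531), (351.1808166503906, 101.62368774414062), 88.8842544555664) 1517
side tray ((452.5852355957031, 14.879196166992188), (354.83795166015625, 98.38198852539062), 89.35052490234375) 2631
side rack ((676.5838623046875, -53.075836181640625), (354.9813232421875, 100.7182846069336), 88.61418914794922) 1861
```

```bash
python3 -m pendant '[[[-1.18,0,0,-262,479,-349,100],[-1.18,0,0,-262,479,-349,100],[-1.18,0,0,-262,479,-349,100],[-1.18,0,0,-262,479,-349,100],[-1.18,0,0,-262,479,-349,100],[-1.18,0,0,-262,479,-349,100],[-1.18,0,0,-262,479,-349,100],[-1.18,0,0,-262,479,-349,100],[-1.18,0,0,-262,479,-349,100],[-1.18,0,0,-262,479,-349,100],[-1.18,0,0,-262,479,-349,100],[-1.18,0,0,-262,479,-349,100]]]'
python3 - <<'E'
from h import *
s=robot.get_state();print(s['position'],Rtool(s).round(3),s['joint_pos'].round(2),abs(s['qd']).max())
p,d=robot.snapshot("wrist");cv2.imwrite("pics/w1.png",p)
E
```

```text
time: 2.4
position: [0.5414, -0.1654, 0.4623]
ee_rot: [-0.399, 1.57, -0.419]
wrist_force: [-0.3, -0.4, -0.9]
width: 0.999
[ 0.54139575 -0.16536438  0.46233742] [[ 0.001  0.02   1.   ]
 [-0.     1.    -0.02 ]
 [-1.    -0.     0.001]] [-0.34 -0.08  1.25 -0.    1.97 -0.32] 0.7993498935787583
```

View pics/w1.png

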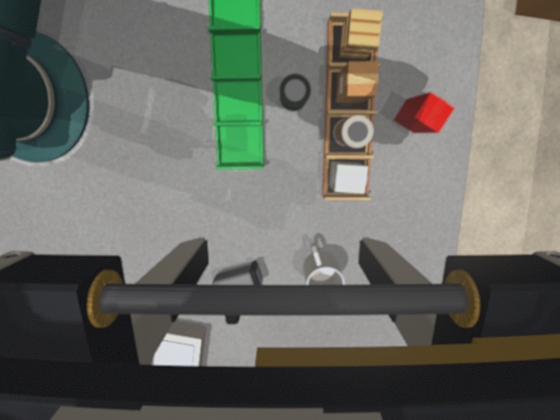

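The wrist view shows the rack at columns 325-380 and the tray at 212-263, both cut off at the top. I'll shift toward +y and look again at rest.

```bash
python3 -m pendant '[[[0,0,0,-20,110,20,100],[0,0,0,-20,110,20,100],[0,0,0,-20,110,20,100],[0,0,0,-20,110,20,100],[0,0,0,-20,110,20,100],[0,0,0,-20,110,20,100]]]'
python3 - <<'E'
from h import *
s=robot.get_state();print(s['position'],abs(s['qd']).max())
p,d=robot.snapshot("wrist");cv2.imwrite("pics/w2.png",p)
W=cloud("wrist",d,s);np.save("W2.npy",W);np.save("p2.npy",p)
for n in ["tall_carton_center","white_carton_center","post_tube_center","pine_box_center","sorting_rack","van_tray"]:
    for r in robot.silhouettes("wrist",n)[:3]:
        Q=W[r['pixels']];Q=Q[np.isfinite(Q[:,0])]
        zt=np.percentile(Q[:,2],97); T=Q[Q[:,2]>zt-.008]
        rect=cv2.minAreaRect((T[:,:2]*1000).astype(np.float32))
        print(n,round(r['score'],2),np.round(r['box']),'ztop',zt.round(3),'rect',np.round(rect[0],1),np.round(rect[1],1),round(rect[2],1))
for nm,x0,x1,y0,y1 in(("tray",.39,.515,-.18,.21),("rack",.61,.74,-.26,.14)):
    w=W;m=(w[...,0]>x0)&(w[...,0]<x1)&(w[...,1]>y0)&(w[...,1]<y1)&(w[...,2]>.012)&(w[...,2]<.05)
    r=cv2.minAreaRect((w[m][:,:2]*1000).astype(np.float32));print(nm,r,m.sum())
E
```

```text
time: 3.05
position: [0.5655, -0.0523, 0.4849]
ee_rot: [0.184, 1.567, 0.166]
wrist_force: [0.4, -0.1, 0.6]
width: 1.001
[ 0.56554578 -0.05226824  0.48486231] 0.006129604328251378
tall_carton_center 0.88 [323. 128.  31.  34.] ztop 0.118 rect [674.5  -4.2] [52.1 50.9] 89.2
tall_carton_center 0.6 [376. 154.  49.  43.] ztop 0.106 rect [807.3 -58.3] [51.6 56.5] 60.2
white_carton_center 0.89 [315. 213.  33.  34.] ztop 0.088 rect [ 667.4 -176.8] [52.3 55.8] 85.2
post_tube_center 0.74 [316. 173.  35.  34.] ztop 0.108 rect [671.8 -90. ] [52.4 52.5] 44.3
post_tube_center 0.57 [269. 139.  29.  31.] ztop 0.097 rect [564.8 -17.9] [53.4 53.7] 25.2
pine_box_center 0.6 [322.  86.  36.  34.] ztop 0.098 rect [681.8  79.7] [56.2 52.3] 86.1
sorting_rack 0.88 [312.  84.  50. 162.] ztop 0.044 rect [675.5 -51.9] [349.3  93.3] 88.9
sorting_rack 0.39 [320. 173.  30.  34.] ztop 0.108 rect [671.  -90.2] [51.1 51.7] 45.3
van_tray 0.92 [203.  47.  53. 174.] ztop 0.043 rect [453.9  16.5] [350.2  94.2] 89.6
tray ((452.32415771484375, 16.478073120117188), (350.2100524902344, 97.50825500488281), 89.45785522460938) 2178
rack ((675.8822631835938, -51.90362548828125), (349.4767761230469, 97.09077453613281), 88.49476623535156) 2438
```

View pics/w2.png

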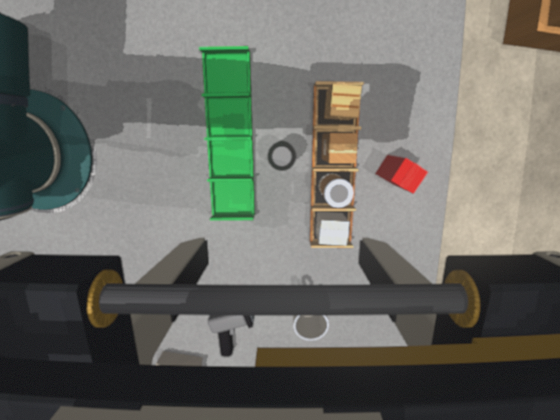

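Rack, tray and parcels agree between the wrist and side views to about 2 mm; the scene camera is off by about 7 mm. I'll use rack (676,-52), yaw -0.023, and tray (453,16), yaw -0.01, in mm. The jaws go front to back and clear the black tube (564,-18) and the red carton (807,-58). Pine box at wrist pixel (346,99) goes first, after a close crop.

```bash
cat >> h.py <<'E'
def delta(*targets):
    s=robot.get_state();R=Rtool(s);p=s['position']*1000
    print('t',round(s['time'],2),'pos',p.round(1),'w',round(s['width'],3),'F',s['wrist_force'].round(1))
    for x,y,z,yaw in targets:
        c,n=np.cos(yaw),np.sin(yaw)
        Rt=np.array([[0,-n,c],[0,c,n],[-1,0,0]])
        print((x,y,z,yaw),'rot',Ro.from_matrix(R.T@Rt).as_rotvec().round(4),'shift',(R.T@(np.array([x,y,z])-p)).round(1))
E
python3 - <<'E'
from h import *
p=np.load("p2.npy");cv2.imwrite("pics/crop2.png",cv2.resize(p[70:260,260:440],None,fx=3,fy=3,interpolation=cv2.INTER_CUBIC))
delta((682,80,180,-.03),(682,80,43,-.03))
E
```

```text
t 3.4 pos [565.6 -51.7 485.1] w 1.0 F [ 0.2 -0.2 -0.4]
(682, 80, 180, -0.03) rot [ 0.0127  0.0037 -0.0007] shift [305.7 133.5 112.9]
(682, 80, 43, -0.03) rot [ 0.0127  0.0037 -0.0007] shift [442.7 133.4 112.4]
```

View pics/crop2.png

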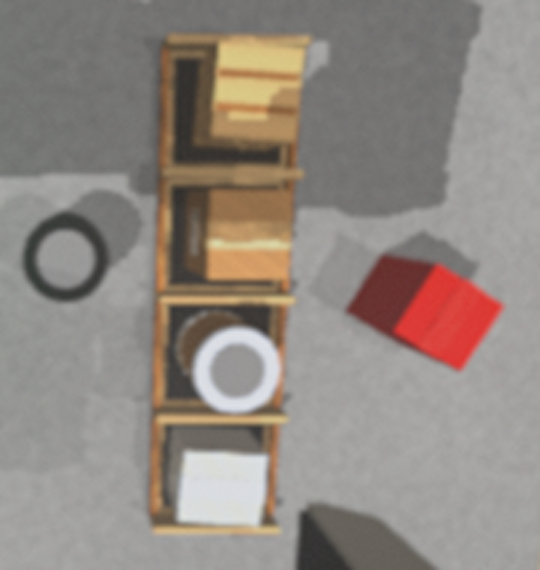

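The crop confirms it: slatted pine (255,85), brown carton (250,235), white-capped tube (235,370) and white carton (220,485) are in the rack. The red carton (430,310) and black tube (65,255) are outside it. I'll move above the pine box.

```bash
python3 -m pendant '[[[0.013,0.004,0,40,30,25,100],[0.013,0.004,0,80,60,50,100],[0.013,0.004,0,120,90,75,100],[0.013,0.004,0,160,115,100,100],[0.013,0.004,0,200,133,113,100],[0.013,0.004,0,245,133,113,100],[0.013,0.004,0,285,133,113,100],[0.013,0.004,0,305,133,113,100],[0.013,0.004,0,305,133,113,100],[0.013,0.004,0,305,133,113,100]]]'
python3 - <<'E'
from h import *
delta((682,80,43,-.03))
E
```

```text
time: 4.4
position: [0.6823, 0.0794, 0.1819]
ee_rot: [1.09, 1.57, 1.06]
wrist_force: [0.9, -0.1, 0.7]
width: 1.002
t 4.4 pos [682.3  79.4 181.9] w 1.002 F [ 0.9 -0.1  0.7]
(682, 80, 43, -0.03) rot [-0.0005  0.0004 -0.0008] shift [138.9   0.5  -0.4]
```

```bash
python3 -m pendant '[[[0,0,0,40,0,0,100],[0,0,0,80,0,0,100],[0,0,0,110,0,0,100],[0,0,0,130,0,0,100],[0,0,0,139,0,0,100],[0,0,0,139,0,0,100],[0,0,0,139,0,0,0],[0,0,0,139,0,0,0],[0,0,0,139,0,0,0],[0,0,0,139,0,0,0],[0,0,0,139,0,0,0],[0,0,0,139,0,0,0]]]'
python3 - <<'E'
from h import *
s=robot.get_state();print(s['width']*93)
p,d=robot.snapshot("side");cv2.imwrite("pics/s1.png",cv2.resize(p[110:330,150:400],None,fx=3,fy=2.7))
delta((682,80,175,-.03),(452,-113,175,-.01))
E
```

```text
time: 5.6
position: [0.6825, 0.0795, 0.043]
ee_rot: [0.894, 1.57, 0.863]
wrist_force: [0.0, 0.4, 2.7]
width: 0.562
52.226542165460714
t 5.65 pos [682.5  79.5  43.1] w 0.563 F [-0.2 -0.1  1.7]
(682, 80, 175, -0.03) rot [-0.0004  0.0007 -0.0009] shift [-131.9    0.6   -0.4]
(452, -113, 175, -0.01) rot [-0.0204  0.0007 -0.0009] shift [-132.2 -199.3 -224.4]
```

View pics/s1.png

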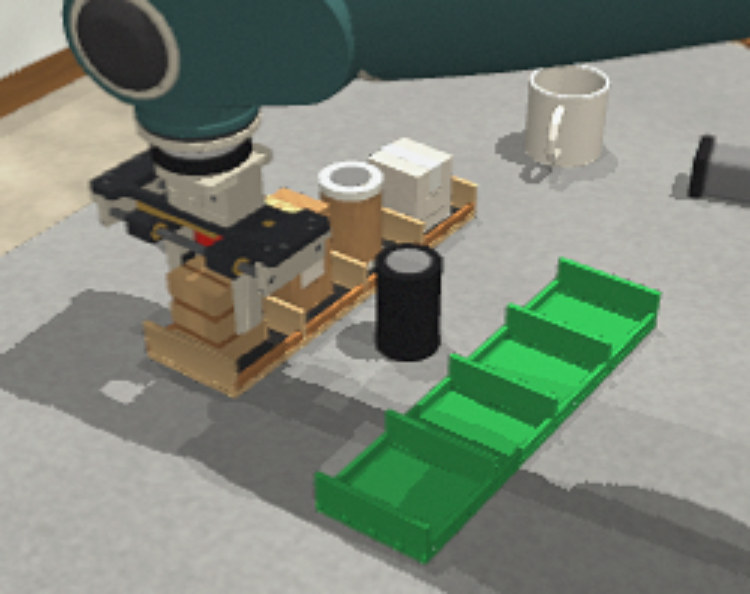

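The grip stopped at 52 mm, which matches the box's depth, and the pine box is between the fingers at (205,310). Now I'll lift.

```bash
python3 -m pendant '[[[0,0,0,-20,0,0,0],[0,0,0,-50,0,0,0],[0,0,0,-85,0,0,0],[0,0,0,-120,0,0,0],[0,0,0,-140,0,0,0],[0,0,0,-140,0,0,0]]]'
python3 - <<'E'
from h import *
p,d=robot.snapshot("side");cv2.imwrite("pics/s2.png",cv2.resize(p[60:280,150:400],None,fx=3,fy=2.7))
delta((452,-113,183,-.01))
E
```

```text
time: 6.25
position: [0.6832, 0.0795, 0.186]
ee_rot: [0.274, 1.566, 0.243]
wrist_force: [-0.2, 0.1, -3.1]
width: 0.563
t 6.3 pos [682.6  79.4 183.5] w 0.564 F [ 0.   0.7 -4.2]
(452, -113, 183, -0.01) rot [-0.0204  0.002  -0.001 ] shift [-2.000e-01 -1.994e+02 -2.247e+02]
```

View pics/s2.png

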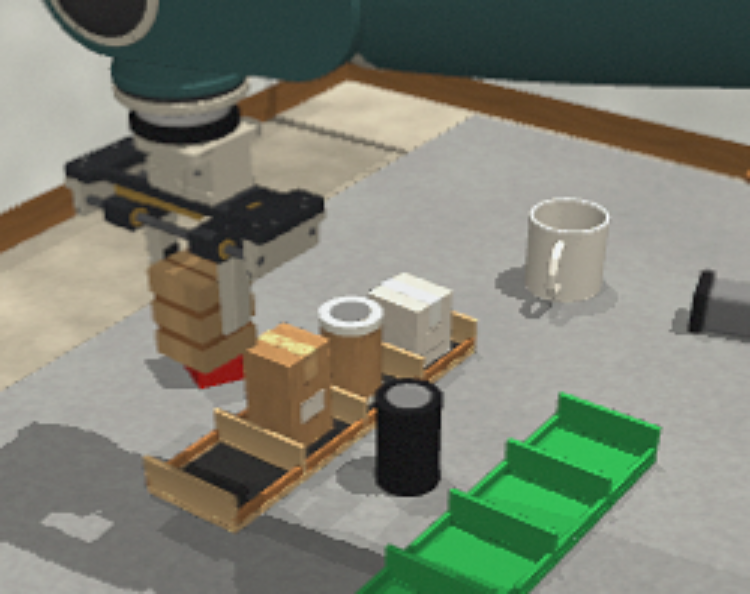

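The box is held upright and clear of the rack. I'll carry it over.

```bash
python3 -m pendant '[[[-0.002,0,0,0,-10,-12,0],[-0.004,0,0,0,-28,-32,0],[-0.006,0,0,0,-52,-58,0],[-0.01,0,0,0,-76,-86,0],[-0.012,0,0,0,-100,-114,0],[-0.014,0,0,0,-124,-141,0],[-0.016,0,0,0,-148,-168,0],[-0.018,0,0,0,-170,-192,0],[-0.02,0,0,0,-188,-212,0],[-0.02,0,0,0,-199,-225,0],[-0.02,0,0,0,-199,-225,0],[-0.02,0,0,0,-199,-225,0]]]'
python3 - <<'E'
from h import *
delta((452,-113,41,-.01))
E
```

```text
time: 7.5
position: [0.4517, -0.1125, 0.182]
ee_rot: [0.841, 1.569, 0.83]
wrist_force: [-0.5, -0.5, -4.0]
width: 0.563
t 7.5 pos [ 451.7 -112.5  182. ] w 0.563 F [-0.5 -0.5 -4. ]
(452, -113, 41, -0.01) rot [-0.0011  0.0013 -0.0014] shift [ 1.41e+02 -7.00e-01  1.00e-01]
```

```bash
python3 -m pendant '[[[0,0,0,30,0,0,0],[0,0,0,65,0,0,0],[0,0,0,95,0,0,0],[0,0,0,115,0,0,0],[0,0,0,130,0,0,0],[0,0,0,138,0,0,0],[0,0,0,140,0,0,0],[0,0,0,140,0,0,0]]]'
python3 - <<'E'
from h import *
p,d=robot.snapshot("side");cv2.imwrite("pics/s3.png",cv2.resize(p[110:330,200:450],None,fx=3,fy=2.7))
delta((452,-113,41,-.01))
E
```

```text
time: 8.3
position: [0.4523, -0.1123, 0.0425]
ee_rot: [0.662, 1.569, 0.651]
wrist_force: [0.7, -0.2, -4.1]
width: 0.563
t 8.35 pos [ 452.5 -112.4   42.9] w 0.56 F [-0.3  0.6 -3.8]
(452, -113, 41, -0.01) rot [-0.0009  0.0024 -0.0011] shift [ 1.9 -0.6 -0.5]
```

View pics/s3.png

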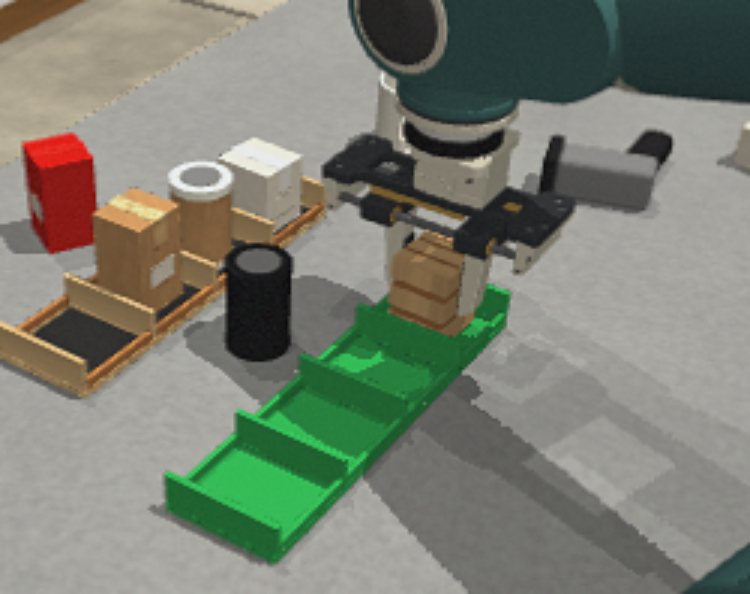

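The box sits in the right end bay, about 2 mm off the floor with the load still on the wrist. I'll lower it, release and go up.

```bash
python3 -m pendant '[[[0,0,0,2.5,0,0,0],[0,0,0,2.5,0,0,0],[0,0,0,2.5,0,0,70],[0,0,0,2.5,0,0,90],[0,0,0,2.5,0,0,90],[0,0,0,2.5,0,0,90],[0,0,0,-20,0,0,90],[0,0,0,-60,0,0,90],[0,0,0,-100,0,0,90],[0,0,0,-140,0,0,90],[0,0,0,-150,0,0,90],[0,0,0,-150,0,0,90]]]'
python3 - <<'E'
from h import *
p,d=robot.snapshot("side");cv2.imwrite("pics/s4.png",cv2.resize(p[110:330,200:450],None,fx=3,fy=2.7))
delta((675,-4,190,-.02))
E
```

```text
time: 9.55
position: [0.4527, -0.1127, 0.1943]
ee_rot: [0.08, 1.566, 0.069]
wrist_force: [0.4, -0.8, 0.1]
width: 0.902
t 9.6 pos [ 452.1 -112.6  192.5] w 0.902 F [-0.6  0.1 -1.1]
(675, -4, 190, -0.02) rot [ 0.009   0.0026 -0.0011] shift [  3.2 111.  221.7]
```

View pics/s4.png

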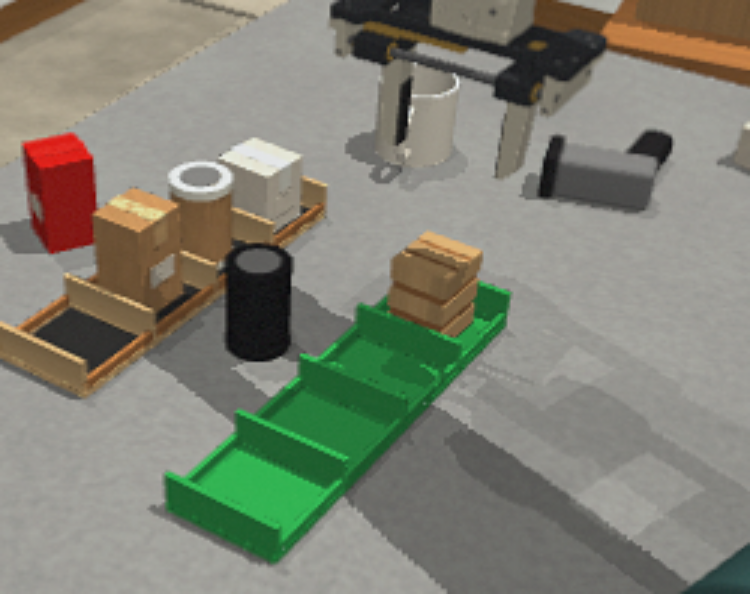

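The pine box stands upright in the far (right end) bay at (437,285). The tall carton is next. The red one stays behind the rack at (60,190).

```bash
python3 -m pendant '[[[0.002,0.003,0,0,15,30,100],[0.004,0.003,0,0,35,70,100],[0.006,0.003,0,0,55,110,100],[0.008,0.003,0,0,75,150,100],[0.009,0.003,0,0,95,190,100],[0.009,0.003,-0.001,3,111,222,100],[0.009,0.003,-0.001,3,111,222,100],[0.009,0.003,-0.001,3,111,222,100],[0.009,0.003,-0.001,3,111,222,100]]]'
python3 - <<'E'
from h import *
delta((675,-4,61,-.02))
E
```

```text
time: 10.5
position: [0.6744, -0.0043, 0.1891]
ee_rot: [3.122, 1.569, 3.102]
wrist_force: [-0.4, -0.2, -0.0]
width: 0.997
t 10.5 pos [674.4  -4.3 189.1] w 0.997 F [-0.4 -0.2 -0. ]
(675, -4, 61, -0.02) rot [-0.0002 -0.002  -0.    ] shift [128.1   0.4   0.8]
```

```bash
python3 -m pendant '[[[0,-0.002,0,35,0,1,100],[0,-0.002,0,75,0,1,100],[0,-0.002,0,105,0,1,100],[0,-0.002,0,122,0,1,100],[0,-0.002,0,128,0,1,100],[0,-0.002,0,128,0,1,100],[0,-0.002,0,128,0,1,0],[0,-0.002,0,128,0,1,0],[0,-0.002,0,128,0,1,0],[0,-0.002,0,128,0,1,0],[0,-0.002,0,128,0,1,0],[0,-0.002,0,128,0,1,0]]]'
python3 - <<'E'
from h import *
s=robot.get_state();print(s['width']*93)
p,d=robot.snapshot("side");cv2.imwrite("pics/s5.png",cv2.resize(p[110:330,150:400],None,fx=3,fy=2.7))
delta((675,-4,205,-.02))
E
```

```text
time: 11.7
position: [0.6753, -0.0044, 0.0612]
ee_rot: [0.064, 1.57, 0.044]
wrist_force: [-1.7, 0.2, -2.3]
width: 0.536
49.86203443048259
t 11.75 pos [675.3  -4.4  61.2] w 0.535 F [ 0.7  0.4 -0. ]
(675, -4, 205, -0.02) rot [-0.0002  0.0003  0.    ] shift [-143.8    0.4   -0.3]
```

View pics/s5.png

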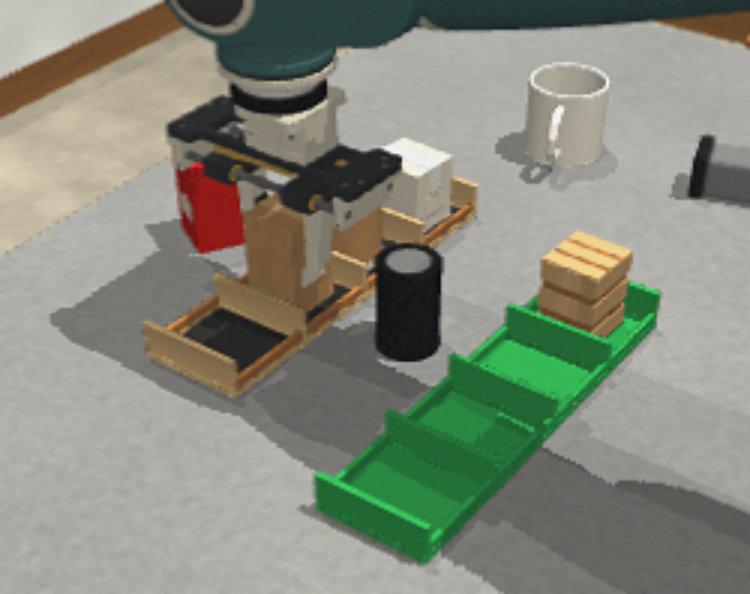

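Gripped at 50 mm. Lift, then carry in -x.

```bash
python3 -m pendant '[[[0,0,0,-20,0,0,0],[0,0,0,-50,0,0,0],[0,0,0,-85,0,0,0],[0,0,0,-120,0,0,0],[0,0,0,-140,0,0,0],[0,0,0,-140,-3,-20,0],[0,0,0,-140,-6,-50,0],[0,0,0,-140,-10,-85,0],[0.003,0,0,-140,-14,-120,0],[0.006,0,0,-140,-18,-155,0],[0.009,0,0,-140,-23,-190,0],[-0.01,0,0,-140,-26,-215,0]]]'
python3 - <<'E'
from h import *
delta((452.6,-27,201,-.01))
E
```

```text
time: 12.95
position: [0.4578, -0.0261, 0.2008]
ee_rot: [-3.135, 1.571, 3.138]
wrist_force: [0.3, -0.5, -2.1]
width: 0.539
t 12.95 pos [457.8 -26.1 200.8] w 0.539 F [ 0.3 -0.5 -2.1]
(452.6, -27, 201, -0.01) rot [-0.0003 -0.0001  0.    ] shift [-0.2 -0.9 -5.2]
```

```bash
python3 -m pendant '[[[0,0,0,0,-1,-5,0],[0,0,0,0,-1,-5,0],[0,0,0,30,-1,-5,0],[0,0,0,65,-1,-5,0],[0,0,0,95,-1,-5,0],[0,0,0,118,-1,-5,0],[0,0,0,132,-1,-5,0],[0,0,0,139,-1,-5,0],[0,0,0,142,-1,-5,0],[0,0,0,142,-1,-5,0],[0,0,0,142,-1,-5,0]]]'
python3 - <<'E'
from h import *
p,d=robot.snapshot("side");cv2.imwrite("pics/s6.png",cv2.resize(p[110:330,200:450],None,fx=3,fy=2.7))
delta((452.6,-27,58.5,-.01))
E
```

```text
time: 14.05
position: [0.4534, -0.0271, 0.0597]
ee_rot: [-0.115, 1.57, -0.125]
wrist_force: [0.1, -0.0, -2.5]
width: 0.539
t 14.1 pos [453.3 -27.1  59.7] w 0.538 F [ 0.8 -0.6 -2.6]
(452.6, -27, 58.5, -0.01) rot [-0.0003  0.0013  0.0001] shift [ 1.2  0.1 -0.7]
```

View pics/s6.png

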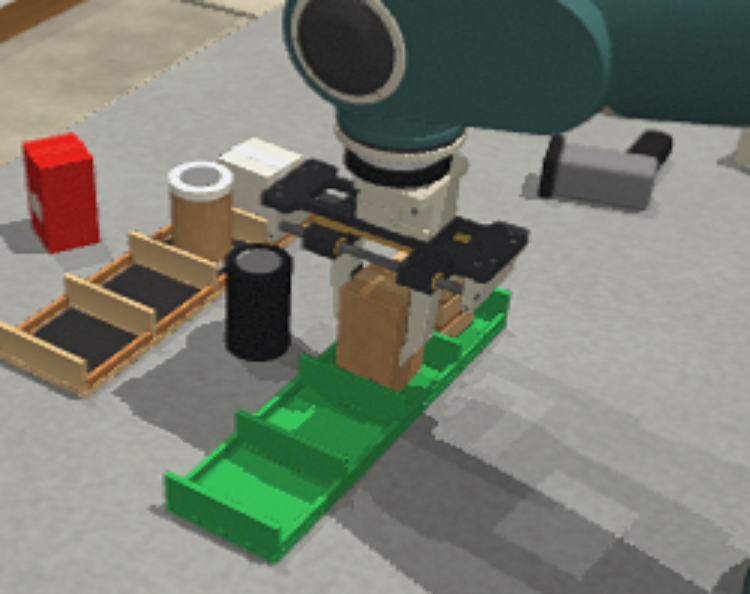

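The carton is in the bay next to the pine box. I'll set it down, release and retreat.

```bash
python3 -m pendant '[[[0,0,0,1.8,0,0,0],[0,0,0,1.8,0,0,0],[0,0,0,1.8,0,0,70],[0,0,0,1.8,0,0,90],[0,0,0,1.8,0,0,90],[0,0,0,1.8,0,0,90],[0,0,0,-20,0,0,90],[0,0,0,-60,0,0,90],[0,0,0,-100,0,0,90],[0,0,0,-135,0,0,90],[0,0,0,-140,0,0,90],[0,0,0,-140,0,0,90]]]'
python3 - <<'E'
from h import *
p,d=robot.snapshot("side");cv2.imwrite("pics/s7.png",cv2.resize(p[110:330,200:450],None,fx=3,fy=2.7))
delta((672,-89.5,190,-.02))
E
```

```text
time: 15.3
position: [0.4535, -0.0271, 0.2004]
ee_rot: [-0.113, 1.568, -0.123]
wrist_force: [-0.1, -0.2, -0.7]
width: 0.9
t 15.35 pos [453.  -27.1 199. ] w 0.898 F [-1.  -0.3 -0.8]
(672, -89.5, 190, -0.02) rot [0.0097 0.0009 0.0001] shift [  9.2 -60.2 219.6]
```

View pics/s7.png

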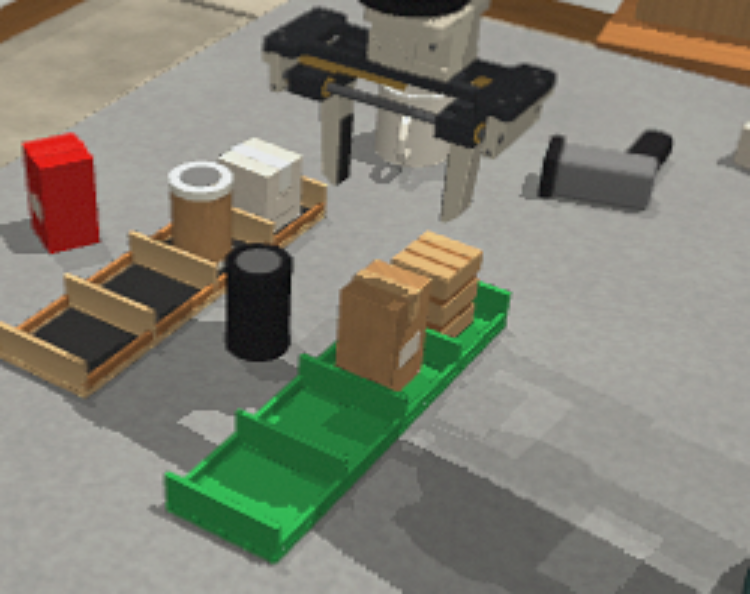

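The carton stands upright at (380,325) beside the pine box. Next is the white-capped tube.

```bash
python3 -m pendant '[[[0.002,0.001,0,0,-8,30,100],[0.004,0.001,0,0,-19,70,100],[0.006,0.001,0,0,-30,110,100],[0.008,0.001,0,3,-41,150,100],[0.01,0.001,0,6,-52,190,100],[0.01,0.001,0,9,-60,220,100],[0.01,0.001,0,9,-60,220,100],[0.01,0.001,0,9,-60,220,100],[0.01,0.001,0,9,-60,220,100]]]'
python3 - <<'E'
from h import *
delta((672,-89.5,51,-.02))
E
```

```text
time: 16.25
position: [0.6716, -0.0891, 0.1894]
ee_rot: [3.092, 1.569, 3.072]
wrist_force: [-0.0, 0.9, 0.9]
width: 1.005
t 16.25 pos [671.6 -89.1 189.4] w 1.005 F [-0.   0.9  0.9]
(672, -89.5, 51, -0.02) rot [-0.0002 -0.0013 -0.0001] shift [138.4  -0.4   0.6]
```

```bash
python3 -m pendant '[[[0,-0.001,0,40,0,0.5,100],[0,-0.001,0,80,0,0.5,100],[0,-0.001,0,112,0,0.5,100],[0,-0.001,0,130,0,0.5,100],[0,-0.001,0,138,0,0.5,100],[0,-0.001,0,138,0,0.5,100],[0,-0.001,0,138,0,0.5,0],[0,-0.001,0,138,0,0.5,0],[0,-0.001,0,138,0,0.5,0],[0,-0.001,0,138,0,0.5,0],[0,-0.001,0,138,0,0.5,0],[0,-0.001,0,138,0,0.5,0]]]'
python3 - <<'E'
from h import *
s=robot.get_state();print(s['width']*93)
p,d=robot.snapshot("side");cv2.imwrite("pics/s8.png",cv2.resize(p[110:330,150:400],None,fx=3,fy=2.7))
delta((453.4,59,191,-.01))
E
```

```text
time: 17.45
position: [0.672, -0.0891, 0.0516]
ee_rot: [2.731, 1.571, 2.71]
wrist_force: [0.4, 0.1, 1.1]
width: 0.579
53.833117293309584
t 17.5 pos [672.  -89.1  51.6] w 0.575 F [ 0.1 -0.3  1.8]
(453.4, 59, 191, -0.01) rot [-0.0102 -0.0001 -0.    ] shift [-139.4  143.7 -221.6]
```

View pics/s8.png

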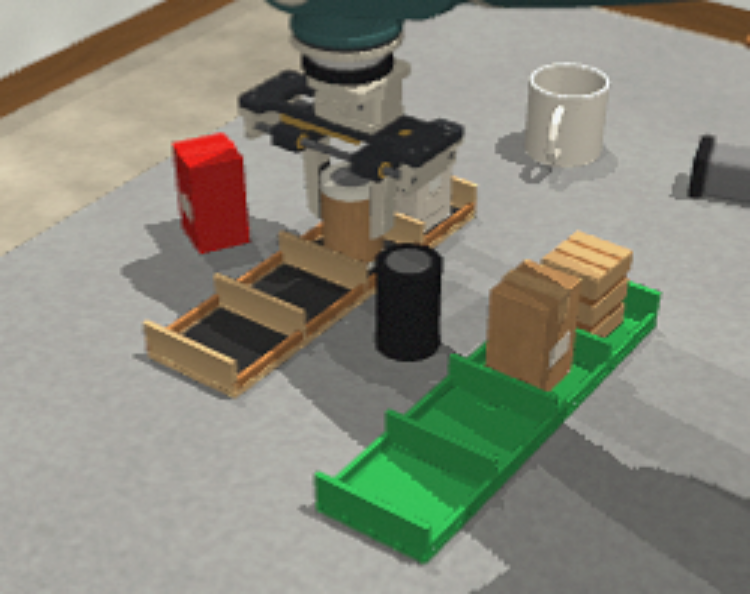

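The grip reads 53.7 mm, which fits a tube body slightly slimmer than its 55 mm caps. I'll lift and check.

```bash
python3 -m pendant '[[[0,0,0,-15,0,0,0],[0,0,0,-45,0,0,0],[0,0,0,-80,0,0,0],[0,0,0,-115,0,0,0],[0,0,0,-140,0,0,0],[0,0,0,-140,0,0,0]]]'
python3 - <<'E'
from h import *
p,d=robot.snapshot("side");cv2.imwrite("pics/s9.png",cv2.resize(p[60:280,150:400],None,fx=3,fy=2.7))
W=cloud("side",d)
for r in robot.silhouettes("side","post_tube_center")[:3]:
    Q=W[r['pixels']];Q=Q[np.isfinite(Q[:,0])];print(r['score'],np.round(r['box']),np.percentile(Q,3,0).round(3),np.percentile(Q,97,0).round(3))
delta((453.4,59,191,-.01))
E
```

```text
time: 18.1
position: [0.6732, -0.0893, 0.1969]
ee_rot: [-0.133, 1.565, -0.153]
wrist_force: [0.1, 0.1, -1.7]
width: 0.579
0.93 [276. 198.  23.  45.] [ 0.537 -0.039  0.004] [0.583 0.007 0.096]
0.78 [255. 121.  24.  44.] [ 0.647 -0.102  0.159] [ 0.693 -0.064  0.252]
t 18.2 pos [671.9 -89.1 191.6] w 0.576 F [-0.2 -0.7 -2.8]
(453.4, 59, 191, -0.01) rot [-0.0102  0.0003 -0.    ] shift [   0.6  143.7 -221.5]
```

View pics/s9.png

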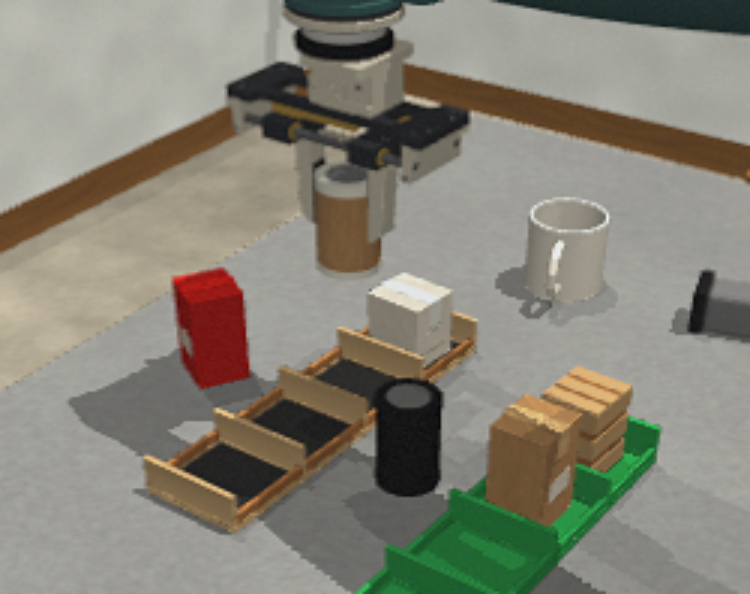

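The tube hangs upright between the fingers at (348,220). I'll carry it to the third bay.

```bash
python3 -m pendant '[[[-0.002,0,0,0,8,-12,0],[-0.004,0,0,0,22,-34,0],[-0.006,0,0,0,39,-60,0],[-0.008,0,0,0,57,-88,0],[-0.01,0,0,0,76,-117,0],[-0.01,0,0,0,94,-145,0],[-0.01,0,0,0,112,-173,0],[-0.01,0,0,0,127,-196,0],[-0.01,0,0,0,138,-213,0],[-0.01,0,0,0,144,-221.5,0],[-0.01,0,0,0,144,-221.5,0],[-0.01,0,0,0,144,-221.5,0]]]'
python3 - <<'E'
from h import *
delta((453.4,59,49,-.01))
E
```

```text
time: 19.4
position: [0.4537, 0.0591, 0.1911]
ee_rot: [-2.401, 1.571, -2.411]
wrist_force: [0.9, -1.1, -1.3]
width: 0.576
t 19.4 pos [453.7  59.1 191.1] w 0.576 F [ 0.9 -1.1 -1.3]
(453.4, 59, 49, -0.01) rot [-0.0001 -0.0002  0.0002] shift [ 1.421e+02 -1.000e-01 -3.000e-01]
```

```bash
python3 -m pendant '[[[0,0,0,30,0,0,0],[0,0,0,65,0,0,0],[0,0,0,95,0,0,0],[0,0,0,118,0,0,0],[0,0,0,132,0,0,0],[0,0,0,140,0,0,0],[0,0,0,142,0,0,0],[0,0,0,142,0,0,0],[0,0,0,142,0,0,0]]]'
python3 - <<'E'
from h import *
p,d=robot.snapshot("side");cv2.imwrite("pics/s10.png",cv2.resize(p[110:330,200:450],None,fx=3,fy=2.7))
delta((453.4,59,48.5,-.01))
E
```

```text
time: 20.3
position: [0.4543, 0.0591, 0.0501]
ee_rot: [-0.124, 1.57, -0.134]
wrist_force: [0.0, -0.0, -2.1]
width: 0.576
t 20.35 pos [454.2  59.1  50. ] w 0.582 F [-0.4  0.6 -2.3]
(453.4, 59, 48.5, -0.01) rot [-0.0001  0.0011  0.0001] shift [ 1.5 -0.1 -0.8]
```

View pics/s10.png

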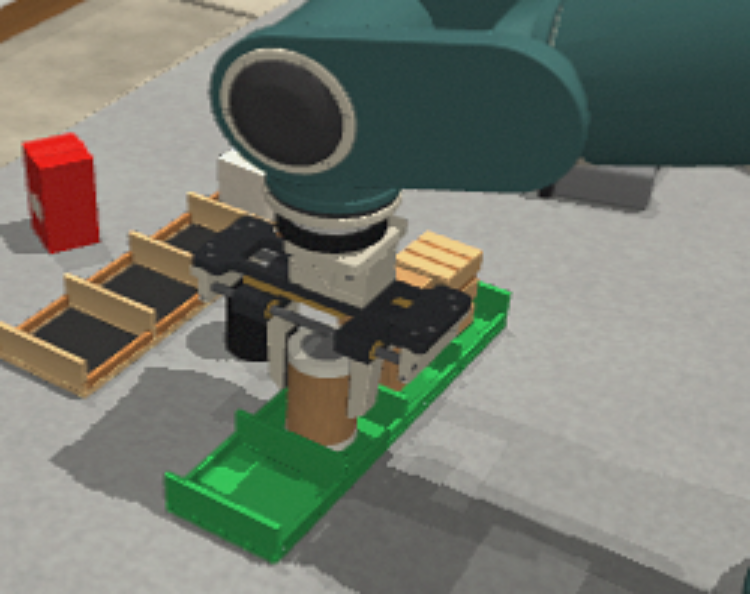

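The tube is over its bay at (320,390), about 1.5 mm off the floor. I'll set it down, release and rise.

```bash
python3 -m pendant '[[[0,0,0,1.8,0,0,0],[0,0,0,1.8,0,0,0],[0,0,0,1.8,0,0,65],[0,0,0,1.8,0,0,85],[0,0,0,1.8,0,0,90],[0,0,0,1.8,0,0,90],[0,0,0,-20,0,0,90],[0,0,0,-60,0,0,90],[0,0,0,-100,0,0,90],[0,0,0,-135,0,0,90],[0,0,0,-140,0,0,90],[0,0,0,-140,0,0,90]]]'
python3 - <<'E'
from h import *
p,d=robot.snapshot("side");cv2.imwrite("pics/s11.png",cv2.resize(p[110:330,200:450],None,fx=3,fy=2.7))
delta((667.5,-177,190,-.03))
E
```

```text
time: 21.55
position: [0.4544, 0.0591, 0.1907]
ee_rot: [0.008, 1.568, -0.002]
wrist_force: [-0.3, 0.5, -0.5]
width: 0.902
t 21.6 pos [453.9  59.1 189.4] w 0.9 F [ 0.7  0.5 -0.3]
(667.5, -177, 190, -0.03) rot [0.0199 0.0008 0.0001] shift [  -0.4 -233.9  215.9]
```

View pics/s11.png

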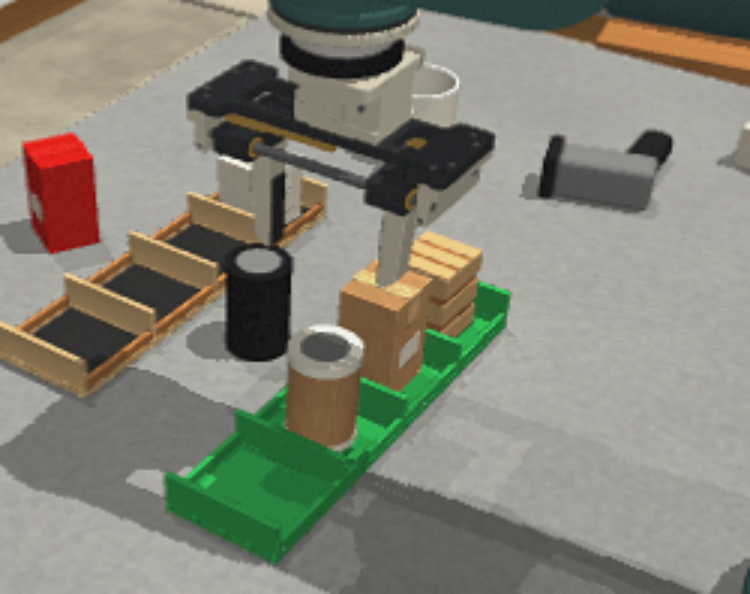

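The tube stands upright at (325,385). The white carton is last.

```bash
python3 -m pendant '[[[0.002,0.001,0,0,-28,25,100],[0.006,0.001,0,0,-60,55,100],[0.01,0.001,0,0,-92,85,100],[0.013,0.001,0,0,-124,115,100],[0.016,0.001,0,0,-156,145,100],[0.02,0.001,0,0,-188,175,100],[0.02,0.001,0,0,-215,198,100],[0.02,0.001,0,0,-234,216,100],[0.02,0.001,0,0,-234,216,100],[0.02,0.001,0,0,-234,216,100],[0.02,0.001,0,0,-234,216,100]]]'
python3 - <<'E'
from h import *
delta((667.5,-177,39,-.03))
E
```

```text
time: 22.7
position: [0.6669, -0.1763, 0.1886]
ee_rot: [2.914, 1.569, 2.884]
wrist_force: [0.0, -0.6, 0.4]
width: 1.002
t 22.7 pos [ 666.9 -176.3  188.6] w 1.002 F [ 0.  -0.6  0.4]
(667.5, -177, 39, -0.03) rot [ 0.0003 -0.0015 -0.0004] shift [149.6  -0.7   0.8]
```

```bash
python3 -m pendant '[[[0,-0.001,0,40,-0.5,0.5,100],[0,-0.001,0,85,-0.5,0.5,100],[0,-0.001,0,120,-0.5,0.5,100],[0,-0.001,0,140,-0.5,0.5,100],[0,-0.001,0,149,-0.5,0.5,100],[0,-0.001,0,149,-0.5,0.5,100],[0,-0.001,0,149,-0.5,0.5,0],[0,-0.001,0,149,-0.5,0.5,0],[0,-0.001,0,149,-0.5,0.5,0],[0,-0.001,0,149,-0.5,0.5,0],[0,-0.001,0,149,-0.5,0.5,0],[0,-0.001,0,149,-0.5,0.5,0]]]'
python3 - <<'E'
from h import *
s=robot.get_state();print(s['width']*93)
delta((454.3,145,180,-.01))
E
```

```text
time: 23.9
position: [0.6675, -0.1768, 0.0402]
ee_rot: [0.519, 1.57, 0.489]
wrist_force: [0.7, 1.0, 3.5]
width: 0.624
58.053371588550974
t 23.9 pos [ 667.5 -176.8   40.2] w 0.624 F [0.7 1.  3.5]
(454.3, 145, 180, -0.01) rot [-0.0197  0.0004 -0.0002] shift [-139.9  315.4 -222.6]
```

The grip stopped at 58 mm, which is right. Lift.

```bash
python3 -m pendant '[[[0,0,0,-15,0,0,0],[0,0,0,-45,0,0,0],[0,0,0,-80,0,0,0],[0,0,0,-115,0,0,0],[0,0,0,-140,0,0,0],[0,0,0,-140,0,0,0]]]'
python3 - <<'E'
from h import *
p,d=robot.snapshot("side");cv2.imwrite("pics/s12.png",cv2.resize(p[60:280,150:400],None,fx=3,fy=2.7))
delta((454.3,145,180,-.01))
E
```

```text
time: 24.5
position: [0.6685, -0.1772, 0.1853]
ee_rot: [-0.228, 1.565, -0.257]
wrist_force: [-0.2, -0.5, -0.9]
width: 0.625
t 24.55 pos [ 667.8 -177.   182.3] w 0.624 F [ 0.7 -0.7 -2.9]
(454.3, 145, 180, -0.01) rot [-0.0197  0.003   0.0006] shift [   1.4  315.5 -223. ]
```

View pics/s12.png

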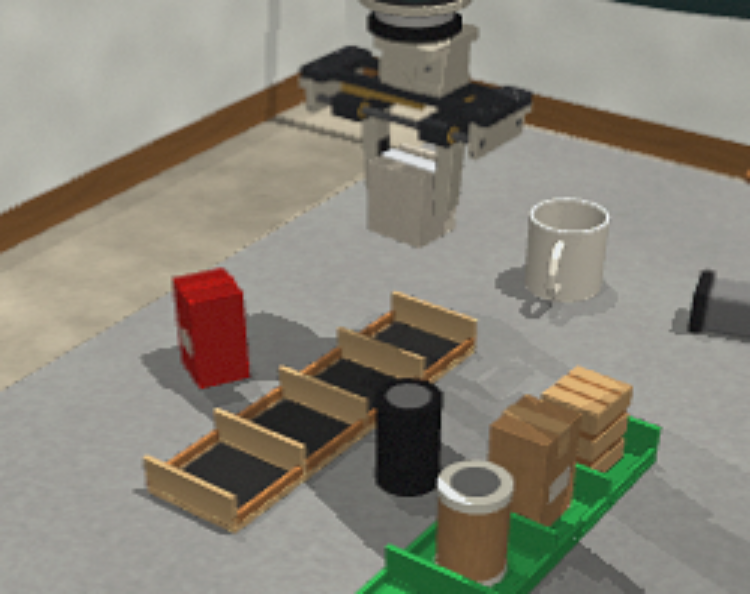

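The white carton is held upright at (410,195). I'll carry it to the left end bay.

```bash
python3 -m pendant '[[[-0.002,0.003,0,0,14,-10,0],[-0.004,0.003,0,0,40,-28,0],[-0.006,0.003,0,0,74,-52,0],[-0.008,0.003,0,0,108,-76,0],[-0.01,0.003,0,0,144,-102,0],[-0.012,0.003,0,0,180,-127,0],[-0.015,0.003,0,0,216,-153,0],[-0.018,0.003,0,0,250,-177,0],[-0.02,0.003,0,0,280,-198,0],[-0.02,0.003,0,0,302,-214,0],[-0.02,0.003,0,0,315.5,-223,0],[-0.02,0.003,0,0,315.5,-223,0]]]'
python3 - <<'E'
from h import *
delta((454.3,145,38,-.01))
E
```

```text
time: 25.75
position: [0.4524, 0.1464, 0.18]
ee_rot: [-2.732, 1.569, -2.74]
wrist_force: [0.2, 0.0, -2.2]
width: 0.622
t 25.75 pos [452.4 146.4 180. ] w 0.622 F [ 0.2  0.  -2.2]
(454.3, 145, 38, -0.01) rot [ 0.0028 -0.0017  0.0008] shift [142.   -1.3   2.1]
```

```bash
python3 -m pendant '[[[0.003,-0.001,0.001,0,-1,2,0],[0.003,-0.001,0.001,0,-1,2,0],[0.003,-0.001,0.001,30,-1,2,0],[0.003,-0.001,0.001,65,-1,2,0],[0.003,-0.001,0.001,95,-1,2,0],[0.003,-0.001,0.001,118,-1,2,0],[0.003,-0.001,0.001,132,-1,2,0],[0.003,-0.001,0.001,140,-1,2,0],[0.003,-0.001,0.001,142,-1,2,0],[0.003,-0.001,0.001,142,-1,2,0],[0.003,-0.001,0.001,142,-1,2,0]]]'
python3 - <<'E'
from h import *
p,d=robot.snapshot("side");cv2.imwrite("pics/s13.png",cv2.resize(p[110:330,200:450],None,fx=3,fy=2.7))
delta((454.3,145,37.3,-.01))
E
```

```text
time: 26.85
position: [0.4547, 0.1454, 0.039]
ee_rot: [0.81, 1.57, 0.8]
wrist_force: [0.5, 0.4, -1.8]
width: 0.625
t 26.9 pos [454.7 145.4  39. ] w 0.624 F [ 0.8  0.4 -2.5]
(454.3, 145, 37.3, -0.01) rot [-0.0002  0.0006 -0.0006] shift [ 1.7 -0.4 -0.4]
```

View pics/s13.png

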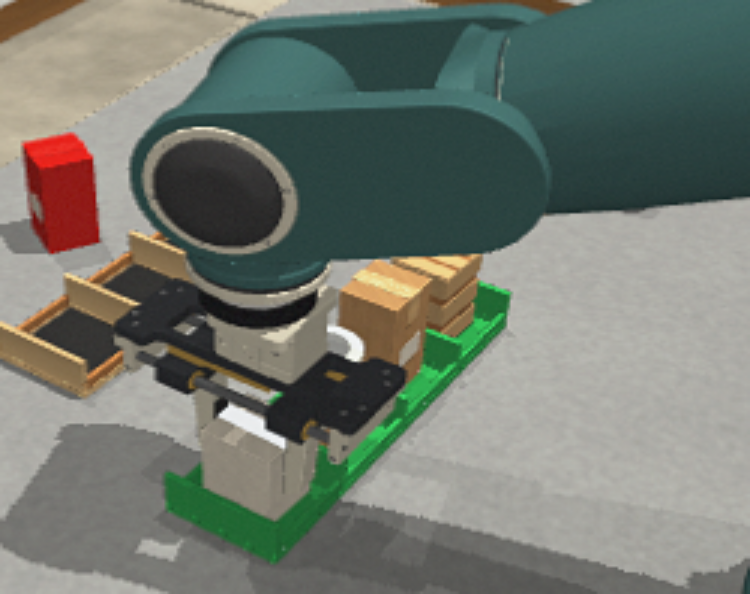

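The white carton is in the left end bay at (255,470). I'll set it down and retreat.

```bash
python3 -m pendant '[[[0,0,0,1.8,0,0,0],[0,0,0,1.8,0,0,0],[0,0,0,1.8,0,0,72],[0,0,0,1.8,0,0,90],[0,0,0,1.8,0,0,95],[0,0,0,1.8,0,0,95],[0,0,0,-20,0,0,95],[0,0,0,-60,0,0,95],[0,0,0,-105,0,0,95],[0,0,0,-150,0,0,95],[0,0,0,-200,0,0,95],[0,0,0,-240,0,0,95]]]'
python3 - <<'E'
from h import *
delta((570,-60,480,-.02))
E
```

```text
time: 28.1
position: [0.4544, 0.1452, 0.2821]
ee_rot: [0.431, 1.568, 0.421]
wrist_force: [0.2, 0.5, 0.1]
width: 0.952
t 28.1 pos [454.4 145.2 282.1] w 0.952 F [0.2 0.5 0.1]
(570, -60, 480, -0.02) rot [ 0.0098  0.0025 -0.0012] shift [-197.9 -203.8  118.2]
```

```bash
python3 -m pendant '[[[0.01,0.002,-0.001,-30,-28,16,100],[0.01,0.002,-0.001,-60,-58,34,100],[0.01,0.002,-0.001,-90,-90,52,100],[0.01,0.002,-0.001,-120,-122,70,100],[0.01,0.002,-0.001,-150,-154,88,100],[0.01,0.002,-0.001,-180,-184,106,100],[0.01,0.002,-0.001,-198,-204,118,100],[0.01,0.002,-0.001,-198,-204,118,100],[0.01,0.002,-0.001,-198,-204,118,100],[0.01,0.002,-0.001,-198,-204,118,100],[0.01,0.002,-0.001,-198,-204,118,100]]]'
python3 - <<'E'
from h import *
s=robot.get_state();p,d=robot.snapshot("wrist");W=cloud("wrist",d,s)
p2,d2=robot.snapshot("side");W2=cloud("side",d2)
cv2.imwrite("pics/fin_w.png",p);cv2.imwrite("pics/fin_s.png",p2)
c=np.array([453,16]);a=-.01;Rz=np.array([[np.cos(a),-np.sin(a)],[np.sin(a),np.cos(a)]])
for cam,w in(("wrist",W),("side",W2)):
  for n in ["pine_box_center","tall_carton_center","post_tube_center","white_carton_center","mug","tape_roll","code_scanner"]:
    for r in robot.silhouettes(cam,n)[:2]:
        Q=w[r['pixels']];Q=Q[np.isfinite(Q[:,0])];zt=np.percentile(Q[:,2],95);T=Q[Q[:,2]>zt-.007]
        rect=cv2.minAreaRect((T[:,:2]*1000).astype(np.float32))
        print(cam,n,round(r['score'],2),'world',np.round(rect[0]),'in tray',(Rz.T@(np.array(rect[0])-c)).round(1),np.round(rect[1]),round(rect[2],1),'ztop',round(zt,3))
print(robot.get_state()['time'])
E
```

```text
time: 29.2
position: [0.5694, -0.0594, 0.4797]
ee_rot: [1.619, 1.571, 1.599]
wrist_force: [-0.3, 0.2, 0.4]
width: 1.0
wrist tall_carton_center 0.95 world [454. -27.] in tray [  1.2 -42.7] [53. 51.] 88.5 ztop 0.114
wrist tall_carton_center 0.75 world [807. -59.] in tray [354.7 -71.5] [50. 56.] 59.5 ztop 0.106
wrist post_tube_center 0.92 world [564. -18.] in tray [111.1 -33.2] [52. 53.] 89.1 ztop 0.097
wrist post_tube_center 0.55 world [455.  57.] in tray [ 1.6 41.4] [52. 53.] 42.3 ztop 0.105
wrist white_carton_center 0.72 world [454. 145.] in tray [  0.2 129.3] [53. 60.] 86.3 ztop 0.085
wrist mug 0.63 world [ 623. -402.] in tray [ 174.  -415.8] [62. 74.] 88.4 ztop 0.091
wrist tape_roll 0.25 world [454. 145.] in tray [  0.2 129.3] [53. 60.] 86.3 ztop 0.085
wrist code_scanner 0.76 world [ 433. -413.] in tray [ -15.6 -429.2] [102.  40.] 10.8 ztop 0.054
side pine_box_center 0.65 world [453. -98.] in tray [   0.8 -113.7] [87. 53.] 87.4 ztop 0.094
side tall_carton_center 0.74 world [453. -28.] in tray [  0.8 -43.9] [52. 57.] 1.2 ztop 0.113
side tall_carton_center 0.73 world [807. -59.] in tray [355.1 -71.5] [51. 62.] 60.1 ztop 0.105
side post_tube_center 0.96 world [563. -19.] in tray [110.2 -33.5] [53. 55.] 13.6 ztop 0.096
side post_tube_center 0.84 world [454.  57.] in tray [ 0.7 40.6] [55. 55.] 73.1 ztop 0.104
side white_carton_center 0.89 world [455. 144.] in tray [  0.3 128. ] [54. 62.] 87.2 ztop 0.083
side mug 0.64 world [ 624. -395.] in tray [ 174.7 -408.9] [76. 82.] 39.7 ztop 0.089
side tape_roll 0.8 world [512. 406.] in tray [ 55.4 391. ] [89. 89.] 63.3 ztop 0.049
side tape_roll 0.54 world [627. -41.] in tray [174.8 -55.4] [ 21. 102.] 62.8 ztop 0.04
side code_scanner 0.69 world [ 429. -410.] in tray [ -19.8 -425.9] [103.  50.] 13.9 ztop 0.052
30.0
```

View pics/fin_w.png

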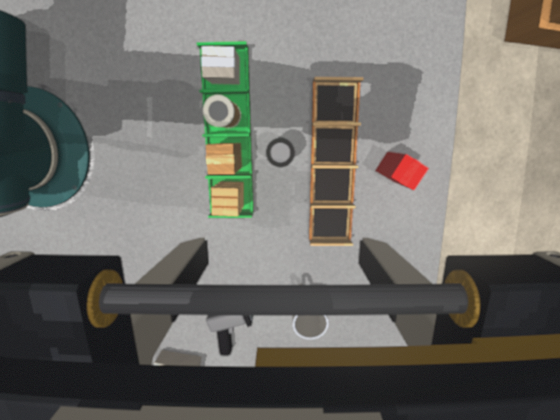

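View pics/fin_s.png

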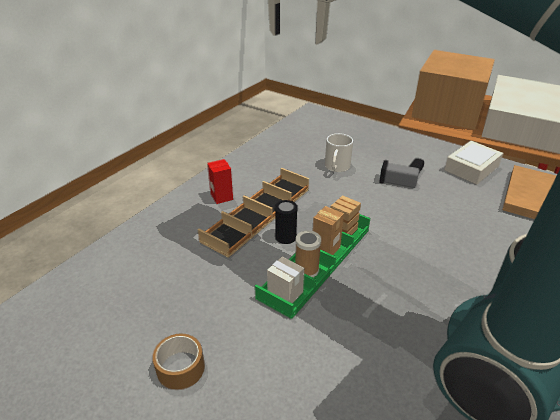

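All four stand in the tray: pine box (225,199), tall carton (222,158), tube (220,111), white carton (219,62). The wrist network missed the pine box, so I'll check it from depth.

Run:
```python
from h import *
s=robot.get_state();p,d=robot.snapshot("wrist");W=cloud("wrist",d,s)
m=(abs(W[...,0]-.453)<.06)&(W[...,1]<-.065)&(W[...,1]>-.17)&(W[...,2]>.082)&(W[...,2]<.11)
print(cv2.minAreaRect((W[m][:,:2]*1000).astype(np.float32)),np.percentile(W[m][:,2],[5,50,95]).round(4),m.sum())
print(abs(s['qd']).max(),s['wrist_force'])
```

```text
((452.70782470703125, -111.48021697998047), (56.43990707397461, 52.95124435424805), 86.9516830444336) [0.0883 0.093  0.0947] 787
0.0019442854568855678 [ 0.80902889  0.89822411 -0.35945562]
```

The pine box is within 2 mm of its bay centre and level, with its top at 93 mm. I'll hand in.

```bash
python3 -c "
from station import robot
print(robot.sign_off())"
```

```text
the job is handed in; nothing more can be done
None
```

All four parcels are in the green van tray in reverse order, upright and let go. From the right end bay to the left they stand pine box, tall carton, postal tube, white carton. I handed the job in after about 30 s, with the gripper well clear of everything.

- **Placement:** the last wrist and side pictures put each parcel within about 3 mm of its bay centre. The top heights match parcels standing on the tray floor.
- **Pine box:** the wrist network missed it and the side network's outline was too large. I measured it from the wrist depth instead: 1–2 mm from its bay centre and level.
- **Other objects:** the mug, scanner, red carton and black tube measure where they were, and so does the tape, which only the side picture covers. Partly hidden, the mug differed by a few mm between the two final views, and the wrist view gave two weak false hits for the tape.
- **Camera disagreement:** the scene camera read up to about 7 mm off the wrist and side cameras, so I did not use it for positions.

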